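Refit the amber cover of the gel viewer and hold it for the hinge pin

TASK

The gel viewer's amber cover has been washed and stands upright in the drying rack beside the glass plates. Take it by its top edge and slide it up out of its slots, carry it to the viewer and lower the two hinge knuckles on its lower edge gently into the two gaps between the viewer's three, until all five holes line up, ready for the hinge pin. Finish holding the cover there, upright and still, with the gripper still closed on it, so that a colleague can push the pin in; leave the pin, the glass plates, the brown bottle and the green tube block as they are.

Things in the scene. Friction and masses are not known exactly. Their poses are not given: they have to be found in the camera images.
- cover: The loose amber see-through cover: a flat panel 8 mm thick (x), 150 mm wide (y), 130 mm high (z), 0.24 kg, with an aluminium hinge leaf (9.6 x 112 x 22 mm) on its lower edge and two knuckles under it. Origin: middle of the hinge axis, which runs along y. z points up the panel: lower edge at z = 10 mm, top edge at z = 140 mm. It is the same both ways round
- cover_center (a point): centre of the amber panel, 75 mm above its hinge axis and 65 mm below its top edge; same axes as the cover. In the rack the top edge is 160 mm over the worktop
- cover_hinge (a point): middle of the cover's hinge axis (the cover's origin; y along the axis). Its two knuckles are 16 mm across and 20 mm long, centred at y = -23 and +23 mm, with 9 mm holes and 2 mm chamfered ends; they reach 8 mm below the axis
- cover_hinge_end1 (a point): point on the cover's hinge axis, at the outer end of a knuckle (y = -33 mm)
- cover_hinge_end2 (a point): point on the cover's hinge axis, at the outer end of the other knuckle (y = +33 mm)
- drying_rack: white rack, fixed to the worktop, 104 x 163 x 95 mm, origin at the centre of its underside. Panels stand in it with broad faces to x, in three pairs of upright grooves at x = -36, 0 and 36 mm (10 mm wide, 6.5 mm deep, 153 mm apart at their bottoms, open at the top), on ledges 30 mm over the worktop. The cover may be in any of the three
- gel_viewer: white gel viewer with a blue window, fixed to the worktop; housing 135 x 170 mm, its top at 45 mm. Origin at the centre of the underside, front to -x, hinge along the back (+x) edge: an aluminium saddle under three bored knuckles
- viewer_hinge (a point): middle of the viewer's hinge axis (along y), 64 mm behind the viewer's origin, 50 mm over the worktop. Fixed knuckles 16 mm across, 22 mm long, at y = -46, 0, 46 mm leave gaps of 24 mm centred at y = -23 and 23 mm. Under them a saddle with 45-degree flanks guides knuckles in from 2.5 mm front or back; bedded in it, the cover's axis is 0.3 mm low. It does not keep the cover from tipping
- hinge_pin: steel hinge pin 6 mm thick, 132 mm long with one end bent, lying on the worktop in front of the viewer; origin under the middle of its long leg. Leave it
- glass_plate_1: clear glass plate 6 x 150 x 85 mm (x, y, z) upright in a slot of the rack, top at 115 mm; origin at the centre of its lower edge. Leave it
- glass_plate_2: second clear glass plate, the same as the first, in another slot. Leave it
- brown_bottle: brown reagent bottle with a blue cap, 45 mm across and 78 mm high, origin at the centre of its underside. Leave it
- green_block: green foam block with microtubes, 52 x 116 x 32 mm, origin at the centre of its underside. Leave it

How it is judged:
On the way:
1. the gripper, grasping within 40 mm of the top edge, has slid the cover up out of the rack: its hinge axis is over 115 mm above the rack's foot, so that the knuckles clear the grooves (z of cover_hinge in the frame of drying_rack above 0.115 m and contact force between the fingers and cover above 1 N and z of the grasp point in the frame of cover above 0.1 m), for 0.2 s.
At the end, for the whole second after the job is handed in: The closed gripper holds the cover (over 2 N) still (under 20 mm/s) and upright (within 0.10 rad), its knuckles between the viewer's (within 4 mm along the hinge) and both ends of its hinge axis within 2.5 mm of the viewer's, front to back and in height, so that the pin would pass (x of cover_hinge_end1 in the frame of viewer_hinge between -0.0025 and 0.0025 m and z of cover_hinge_end1 in the frame of viewer_hinge between -0.0025 and 0.0025 m and x of cover_hinge_end2 in the frame of viewer_hinge between -0.0025 and 0.0025 m and z of cover_hinge_end2 in the frame of viewer_hinge between -0.0025 and 0.0025 m and y of cover_hinge in the frame of viewer_hinge between -0.004 and 0.004 m and angle between cover_center's own z axis and vertical below 0.1 rad and contact force between the fingers and cover above 2 N and linear speed of cover below 0.02 m/s and contact force between cover and drying_rack below 0.05 N); the arm keeps its last pose, push and grip.
It fails at once if the cover is forced onto the viewer with more than 45 N (contact force between cover and gel_viewer above 45 N).
It fails at once if a glass plate is pulled or knocked out of place (over 12 mm) (distance of any of glass_plate_1, glass_plate_2 from where it was at the start of the episode above 0.012 m).
It fails at once if the hinge pin, the brown bottle or the green block is moved (over 15 mm) (distance of any of hinge_pin, brown_bottle, green_block from where it was at the start of the episode above 0.015 m).
It also fails if it takes over 45 s, if anything falls off the work surface, if the arm or the gripper's body presses on something with over 40 N, if the wrist force passes 120 N, or if a joint passes its speed limit or range.

ROBOT

A 7-joint arm with a two-finger parallel gripper is mounted at the origin on a cart in front of the work surface, level with it; the furniture and walls round the work are solid. World frame = base frame: x ahead of the robot, y to its left, z up, the work surface at z = 0. Lengths are in m, angles in rad, forces in N, time in s.
With the tool pointing down it reaches from about 0.4 to 0.85 m from the base axis. Payload 10.4 kg.
Tool frame: the origin (TCP) lies on the centre line of the jaws, within the pads' length; the fingertips stand 8 mm ahead of it and the grasp point (between the pads) lies 11 mm behind it (r.finger_overhang is the distance from the TCP to the fingertips, in m); z points along the fingers, y is the line along which they close (so a half turn about z gives the same grasp; the last joint's range is limited). The gripper opens to 87 mm and grips with 3 to 60 N. Pads are 19 mm wide; open, the fingers measure 117 mm over their backs; the gripper's body (75 mm by 190 mm) begins 51 mm behind the grasp point.
Start: joints at [1.158, 0.332, -0.065, 1.46, 0.022, 1.35, -0.088], TCP at [0.238, -0.578, 0.231] pointing down, gripper open.
Joint ranges: [-2.6, 2.6], [-0.5, 2.12], [-1.47, 1.34], [0.16, 2.42], [-1.27, 4.41], [0.06, 2.06], [-2.6, 2.6]. Speed limits (rad/s): [2.22, 2.22, 2.79, 2.79, 3.14, 3.14, 3.14].

INTERFACE

Orientations are given as a unit quaternion [x, y, z, w].
In Python, from bench import r, vision gives the robot as it stands.
- The arm moves only by the tool drive_tool, never from a script. Its argument "series" is a list of rows, each a list of 2 entries, a list of its own where there are three numbers: the shift along the world's x, y, z in cm, then the turn about the world's z in degrees. A call has exactly 10 rows; each row shifts and turns the commanded pose from where the row before left it; what a row does not reach is not made up. A row lasts 1/8 s, in which the tool goes at most 62.5 mm and 10.7 degrees, less where a joint would pass 70% of its speed; a pose out of reach is approached as far as the arm can. A call with a gripper value outside its range is refused whole. "hand" is the closure, from 0 (fully open) to 1 (shut), set as the call begins (left out, the last holds). The fingers move at their own pace and stop on an object; "newtons" is the grip in N (left out, the last holds). Time passes only in rows, so rows that do not move let the fingers close, or fill a call up. It gives the time, the measured TCP pose, the force, the opening and the grip force at its end, in the units of the state.
- r.read_state(): the state, without advancing time (a new reading comes with each control period).
- vision.camera(name): name is "scene" or "side" or "wrist"; returns a dict with "color" (420x560x3 uint8, red, green, blue), "intrinsics" (3x3 intrinsics, pixels), "R" (3x3) and "t" (3): a world point X has camera coordinates R X + t; the wrist camera has in their place "mount" (4x4, takes a point from camera to tool coordinates, whose origin is the TCP and whose axes are the flange's). Camera axes: x right, y down, z forward; pixel columns grow to the right and rows downward; lengths in m; the calibration is good to about 2 mm. A picture is of the moment at which its call begins: read the wrist's pose just before it. There is no depth.
- r.close_job(): hands the job in; it is judged then, once.
The state is a dict: "time": time; "joint_positions": joint angles; "joint_vel": joint speeds; "joint_torque": joint torques, N m; "ee_pos": TCP position; "eef_rot": TCP orientation; "ft_force": force on the tool from outside, world axes, zero at the start; "torque": the same for the moment, N m; "width": finger opening in m; "grip_force": force on a finger pad.
Only numpy, scipy, OpenCV 4.12 (cv2) and the standard library are available. Lean on these libraries where they do the work, as an engineer would, in place of code of your own. Each camera call takes 0.05 s, during which the arm holds its last target. There are 200 camera calls.

## Working session

There is one attempt and no reset: what is moved stays moved. The work goes in short steps, Python scripts to look and compute and a tool call to move; the robot and the scene stay as the last step left them, time stands still between calls to the robot, and variables do not carry over. Pictures are saved under pics/ and viewed, at most 10 in all, crops included, and the job is handed in when it is done.

Besides the shell and the picture viewer there is one more tool, called after ">>>" as a command line: name --argument value ..., lists and objects as JSON in quotes. drive_tool: Moves the arm, as the interface text tells. Its arguments: {"type":"object","properties":{"series":{"type":"array"},"hand":{"type":"number"},"newtons":{"type":"number"}},"required":["series"]}

```bash
ls; mkdir -p pics
python3 - <<'E'
from bench import r, vision
import cv2,pickle
s=r.read_state();print(s)
d={}
for n in ("scene","side","wrist"):
    c=vision.camera(n);d[n]=c
    cv2.imwrite(f"pics/{n}0.png",c["color"][:,:,::-1])
    print(n,c["intrinsics"].tolist(),[c[k].tolist() for k in c if k in("R","t","mount")])
pickle.dump((s,d),open("c0.pkl","wb"))
E
```

```text
pics
{'time': 0.0, 'joint_positions': array([ 1.15841062,  0.33285712, -0.06470796,  1.46095279,  0.02158276,
        1.34991578, -0.08849485]), 'joint_vel': array([-0.00077091, -0.00054637, -0.00064177,  0.00018836, -0.00198067,
        0.00026884, -0.00042635]), 'joint_torque': array([-1.99937790e-04, -6.23272634e+01,  2.39177572e-02, -3.89900208e+01,
       -6.15097792e-02,  3.98573920e-02,  1.07886663e-04]), 'ee_pos': array([ 0.23735036, -0.57775866,  0.22975769]), 'eef_rot': array([ 9.81065255e-01,  1.93676141e-01, -1.63206804e-04, -7.00366176e-04]), 'ft_force': array([0.87744529, 0.26612098, 0.32385055]), 'torque': array([0.02071242, 0.02136775, 0.01098034]), 'grip_force': 0.0, 'width': 0.08679304342070669}
scene [[435.34019927494046, 0.0, 273.66611474229336], [0.0, 435.34019927494046, 210.40788522800054], [0.0, 0.0, 1.0]] [[[-0.594032526470375, -0.8042311169409752, 0.018375745946617957], [-0.49235293357225757, 0.34541420880445395, -0.7989227829764181], [0.6361713183553743, -0.48363347164962067, -0.6011528248308577]], [0.29337627259420024, 0.3137323893404572, 0.6347473797545656]]
side [[410.53380358060747, 0.0, 285.6074262206532], [0.0, 410.53380358060747, 210.61059112289686], [0.0, 0.0, 1.0]] [[[-0.9994457439751041, -0.020052547265476648, -0.02657254594908538], [0.015412866681516393, 0.4287777460589893, -0.9032785218443039], [0.029506751612270506, -0.9031874333895147, -0.4282310261722672]], [0.5157829774215619, 0.06117170804319116, 0.88686071518049]]
wrist [[356.40332679160844, 0.0, 281.02467440456763], [0.0, 356.40332679160844, 207.55596686241074], [0.0, 0.0, 1.0]] [[[0.00031085322512241836, -0.9671190718672517, -0.2543238176044416, 0.06680762903816284], [0.999999543150661, 0.0005305200123320948, -0.0007951396008798804, 0.0005705222458709525], [0.0009039185476597693, -0.2543234542450644, 0.9671187949534001, -0.15307519004790796], [0.0, 0.0, 0.0, 1.0]]]
```

View pics/scene0.png

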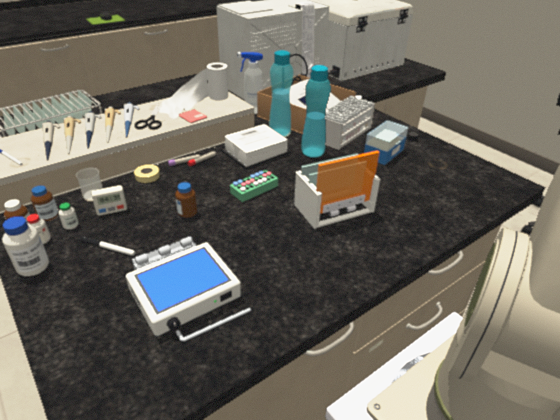

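View pics/side0.png

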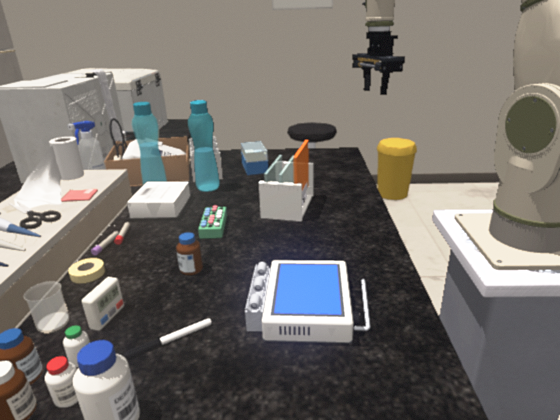

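The scene view shows the viewer at about (185,285) with its hinge behind it, and the rack at about (337,190) with the amber cover at about (345,185). The side view shows the cover in the rack slot nearest the robot (302,165), and the viewer at (308,300). I'll enlarge both to pick corners.

Run:
```python
import pickle,cv2,numpy as np
s,d=pickle.load(open("c0.pkl","rb"))
def crop(n,x,y,w,h):
    im=d[n]["color"][y:y+h,x:x+w,::-1]
    im=cv2.resize(im,(400,300),interpolation=cv2.INTER_CUBIC)
    for i in range(0,w,20):
        X=i*400//w; cv2.line(im,(X,0),(X,5),(0,0,255)); cv2.putText(im,str(x+i),(X,14),0,.33,(0,255,255))
    for i in range(20,h,20):
        Y=i*300//h; cv2.line(im,(0,Y),(5,Y),(0,0,255)); cv2.putText(im,str(y+i),(6,Y+4),0,.33,(0,255,255))
    return im
a=np.hstack([crop("scene",280,140,120,90),crop("scene",115,230,144,108)])
b=np.hstack([crop("side",235,135,120,90),crop("side",240,250,128,96)])
cv2.imwrite("pics/crop.png",np.vstack([a,b]))
```

```text
(no output)
```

View pics/crop.png

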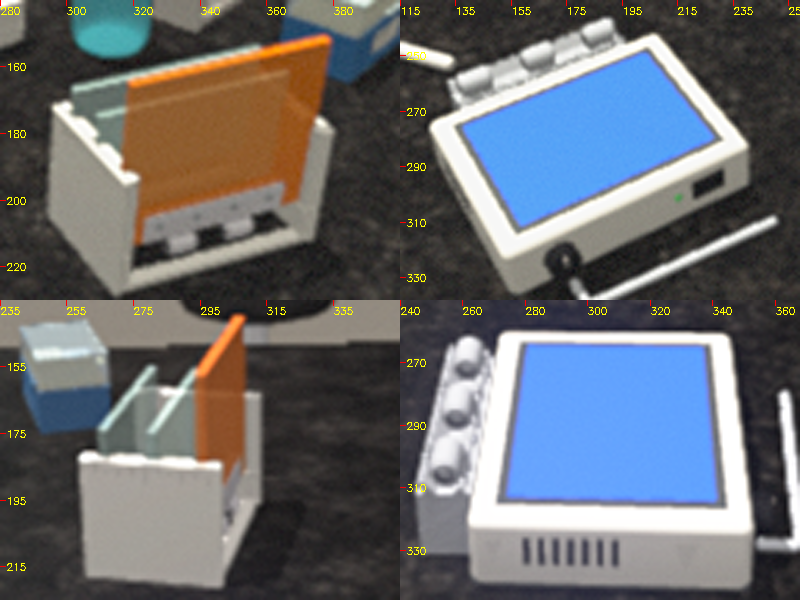

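Crops: the cover's top edge runs in scene from (318,166) to (379,151), and in side from about (297,158) to (307,141). The viewer's top corners and three knuckles are clear in both views. I'll fit the poses.

```bash
cat > h.py <<'E'
import numpy as np,pickle
from scipy.optimize import least_squares
from scipy.spatial.transform import Rotation as Ro
def proj(c,P):
    X=P@c["R"].T+c["t"]; q=X@c["intrinsics"].T; return q[:,:2]/q[:,2:]
def world(p,L):  # p=(x,y,yaw)
    c,s=np.cos(p[2]),np.sin(p[2]); L=np.asarray(L,float)
    return np.c_[p[0]+c*L[:,0]-s*L[:,1],p[1]+s*L[:,0]+c*L[:,1],L[:,2]]
def fit(obs,p0):  # obs: list of (cam, localpts, pixels)
    f=lambda p:np.concatenate([(proj(c,world(p,L))-np.array(x)).ravel() for c,L,x in obs])
    q=least_squares(f,p0,loss="soft_l1"); return q.x,f(q.x).reshape(-1,2)
def wristcam(s,c):
    T=np.eye(4);T[:3,:3]=Ro.from_quat(s["eef_rot"]).as_matrix();T[:3,3]=s["ee_pos"]
    M=np.linalg.inv(T@c["mount"]); return dict(R=M[:3,:3],t=M[:3,3],intrinsics=c["intrinsics"])
E
python3 - <<'E'
from h import *
s,d=pickle.load(open("c0.pkl","rb"));sc,si=d["scene"],d["side"]
a=lambda l:[(280+x/3.333,140+y/3.333) for x,y in l]
b=lambda l:[(115+(x-400)/2.778,230+y/2.778) for x,y in l]
e=lambda l:[(235+x/3.333,135+(y-300)/3.333) for x,y in l]
f=lambda l:[(240+(x-400)/3.125,250+(y-300)/3.125) for x,y in l]
# cover local: hinge frame z world; front(-x) face top corners
C=[(sc,[(-.004,.075,.16),(-.004,-.075,.16)],a([(127,88),(330,42)])),
   (si,[(-.004,.075,.16),(.004,.075,.16),(-.004,-.075,.16)],e([(215,382),(197,375),(244,317)]))]
print("cover",*fit(C,[.5,-.2,0]))
R=[(sc,[(-.052,.0815,.095),(.052,.0815,.095),(-.052,.0815,0)],a([(138,177),(55,106),(123,294)])),
   (si,[(-.052,.0815,.095),(.052,.0815,.095),(-.052,.0815,0),(.052,.0815,0)],e([(221,465),(81,457),(220,586),(87,577)]))]
print("rack",*fit(R,[.5,-.2,0]))
V=[(sc,[(-.0675,.085,.045),(.0675,.085,.045),(.0675,-.085,.045),(-.0675,-.085,.045)],b([(508,260),(428,123),(658,30),(752,150)])),
   (sc,[(.064,.046,.058),(.064,0,.058),(.064,-.046,.058)],b([(474,74),(538,48),(598,26)])),
   (si,[(-.0675,.085,.045),(.0675,.085,.045),(.0675,-.085,.045),(-.0675,-.085,.045)],f([(754,525),(469,522),(498,330),(733,334)])),
   (si,[(.064,.046,.058),(.064,0,.058),(.064,-.046,.058)],f([(450,452),(460,396),(470,345)]))]
p,res=fit(V,[.5,.2,0]);print("viewer",p,res);print("hinge",world(p,[(.064,0,.05)]))
E
```

```text
cover [ 0.47522586 -0.17917096 -0.19240258] [[ 0.20424152  0.6754659 ]
 [-1.19369565  0.07631498]
 [-1.38764558 -2.47103851]
 [ 0.5363496  -0.51433832]
 [ 0.60341724 -0.93324357]]
rack [ 0.51669415 -0.19842804 -0.14676964] [[-1.01639598  0.91992181]
 [-0.61746945 -0.7562343 ]
 [ 0.02681536  0.08091064]
 [ 0.79452609 -1.4986805 ]
 [-0.58254889 -0.6992386 ]
 [ 1.45973505 -1.46793764]
 [-0.28865325 -0.90353579]]
viewer [ 0.47500755  0.22767377 -0.03007976] [[-3.24670177 -1.03242219]
 [-2.63937373 -0.68527465]
 [-3.05539366 -0.54680492]
 [-2.40509547 -3.31481968]
 [ 0.66785091  4.79823407]
 [ 0.73619142  4.91151284]
 [ 1.08998662  4.0468474 ]
 [ 0.17201871  0.13336044]
 [-1.23002542 -0.09024416]
 [-0.86970656 -0.59793419]
 [-2.32977923 -1.56943845]
 [ 9.31287827 -1.30694453]
 [ 8.76573651 -0.74547125]
 [ 7.91096081  0.22895234]]
hinge [[0.53897859 0.22574896 0.05      ]]
```

Run:
```python
from h import *
s,d=pickle.load(open("c0.pkl","rb"));sc,si=d["scene"],d["side"]
b=lambda l:[(115+(x-400)/2.778,230+y/2.778) for x,y in l]
f=lambda l:[(240+(x-400)/3.125,250+(y-300)/3.125) for x,y in l]
def F(p):
    xf,xb=p[3],p[4]; L=[(xf,.085,.045),(xb,.085,.045),(xb,-.085,.045),(xf,-.085,.045)]
    K=[(0,.046,.056),(0,0,.056),(0,-.046,.056)]
    return np.concatenate([(proj(c,world(p,l))-np.array(x)).ravel() for c,l,x in [
    (sc,L,b([(508,260),(428,123),(658,30),(752,150)])),(sc,K,b([(474,76),(538,50),(598,28)])),
    (si,L,f([(754,525),(469,522),(498,330),(733,334)])),(si,K,f([(447,458),(456,400),(468,350)]))]])
q=least_squares(F,[.54,.22,0,-.13,0],loss="soft_l1");print("hinge x y yaw, xf xb",q.x);print(F(q.x).reshape(-1,2).round(1).tolist())
s=d["scene"]
```

```text
hinge x y yaw, xf xb [ 0.55429728  0.22272786 -0.0400749  -0.15066309 -0.01454079]
[[-2.0, -0.1], [-1.0, -0.6], [-1.2, -0.0], [-0.6, -2.0], [-1.0, -0.5], [-1.1, -0.0], [-0.9, -0.5], [2.1, -0.3], [0.1, -1.2], [1.1, -1.3], [0.2, -1.9], [0.3, -3.3], [1.0, -2.0], [0.2, -1.2]]
```

>>> drive_tool --series '[[[2.7,4.35,0.8],6.5],[[2.7,4.35,0.8],6.5],[[2.7,4.35,0.8],6.5],[[2.7,4.35,0.8],6.5],[[2.7,4.35,0.8],6.5],[[2.7,4.35,0.8],6.5],[[2.7,4.35,0.8],6.5],[[2.7,4.35,0.8],6.5],[[2.7,4.35,0.8],6.5],[[0,0,0],0]]' --hand 0

```text
time: 1.4
ee_pos: [0.4825, -0.1824, 0.3031]
eef_rot: [0.759, 0.652, 0.001, 0.0]
ft_force: [-0.6, -0.2, -0.6]
width: 0.0871
grip_force: 0.0
```

Run:
```python
from bench import r, vision
import cv2,pickle
s=r.read_state();c=vision.camera("wrist");print(s["ee_pos"],s["eef_rot"],s["time"],s["joint_positions"])
pickle.dump((s,c),open("w1.pkl","wb"))
im=cv2.resize(c["color"][:,:,::-1],None,fx=1.42,fy=1.42,interpolation=cv2.INTER_CUBIC)
cv2.imwrite("pics/w1.png",im)
```

```text
[ 0.48245949 -0.18238327  0.30314139] [7.58631958e-01 6.51518820e-01 8.73017439e-04 1.35666669e-04] 1.4 [ 0.73454962  0.08970195 -0.4896011   1.60824295  0.04115563  1.45300835
  0.09020439]
```

View pics/w1.png

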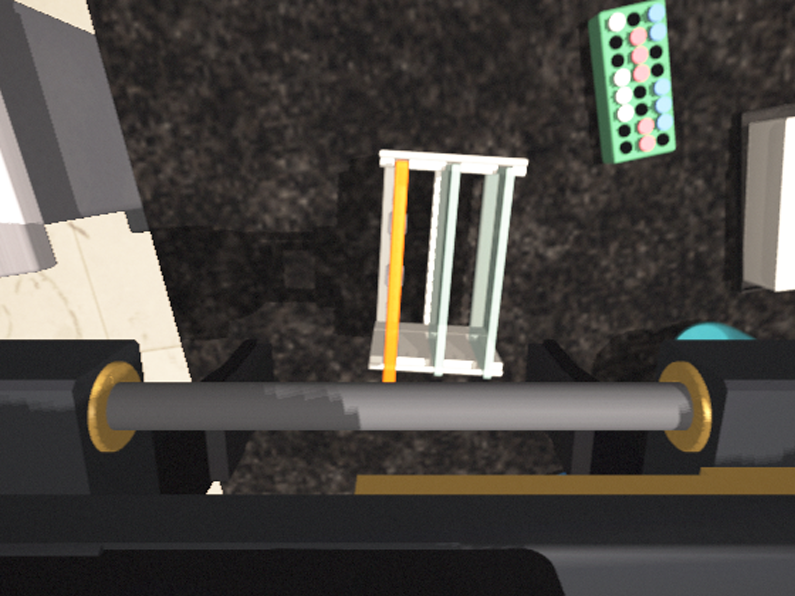

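The wrist view shows the cover's top edge from (402,161) to about (390,380), with the near end just meeting the gripper. The rack's corners are at (381,151), (527,158), (500,375) and (370,367), all in 1.42x pixels.

```bash
cat >> h.py <<'E'
def back(c,px,z):
    px=np.atleast_2d(px);d=np.c_[px,np.ones(len(px))]@np.linalg.inv(c["intrinsics"]).T@c["R"]
    o=-c["R"].T@c["t"];return o+d*((z-o[2])/d[:,2])[:,None]
E
python3 - <<'E'
from h import *
s,c=pickle.load(open("w1.pkl","rb"));w=wristcam(s,c)
im=c["color"].astype(int);m=(im[:,:,0]>200)&(im[:,:,1]>90)&(im[:,:,2]<90);m[:, :260]=0;m[:,300:]=0;m[:100]=0;m[290:]=0
rows=[(v,*np.where(m[v])[0][[0,-1]]) for v in range(420) if m[v].any()]
print(rows[0],rows[1],rows[-2],rows[-1])
R=np.array([r_ for r_ in rows if r_[0]>rows[0][0]+4 and r_[0]<262]);P=back(w,np.c_[(R[:,1]+R[:,2])/2+.0,R[:,0]],.16)
L=back(w,np.c_[R[:,1]-.5,R[:,0]],.16);Q=back(w,np.c_[R[:,2]+.5,R[:,0]],.16);print("thick",np.median(Q[:,0]-L[:,0]))
k=np.polyfit(P[:,1],P[:,0],1);yaw=-np.arctan(k[0]);print("yaw",yaw)
top=back(w,[(rows[0][1]+rows[0][2])/2,rows[0][0]-.5],.16)[0];print("far end",top)
for zz in (.16,):
    print("centre",top-0.075*np.array([-np.sin(yaw),np.cos(yaw),0]))
bot=back(w,[390/1.42,383/1.42],.16);print("near seen",bot)
p,res=fit([(w,[(-.052,.0815,.095),(.052,.0815,.095),(.052,-.0815,.095),(-.052,-.0815,.095)],np.array([(381,151),(527,158),(500,375),(370,367)])/1.42)],[.5,-.2,-.15]);print("rack",p,res)
print("slot",world(p,[(-.036,0,0)]))
E
```

```text
(114, np.int64(279), np.int64(286)) (115, np.int64(278), np.int64(287)) (267, np.int64(269), np.int64(278)) (268, np.int64(269), np.int64(278))
thick 0.007508582537246011
yaw -0.21515564235412174
far end [ 0.49216317 -0.114896    0.16      ]
centre [ 0.47615071 -0.18816674  0.16      ]
near seen [[ 0.46482706 -0.24823403  0.16      ]]
rack [ 0.51206434 -0.19447292 -0.21167545] [[-1.79764401 -1.9776103 ]
 [ 1.5395531  -0.23481014]
 [ 1.92159261  1.0818808 ]
 [-1.54644241  1.37737144]]
slot [[ 0.47686785 -0.18690938  0.        ]]
```

>>> drive_tool --series '[[[1,5.4,-0.6],0.9],[[1,5.4,-0.6],0.9],[[1,5.4,-0.6],0.9],[[1,5.4,-0.6],0.9],[[1,5.4,-0.6],0.9],[[1,5.4,-0.6],0.9],[[1,5.4,-0.6],0.9],[[0,0,0],0],[[0,0,0],0],[[0,0,0],0]]'

```text
time: 2.7
ee_pos: [0.5511, 0.1892, 0.2606]
eef_rot: [0.726, 0.688, -0.0, 0.0]
ft_force: [0.3, -0.3, 0.6]
width: 0.0873
grip_force: 0.0
```

Run:
```python
from bench import r, vision
import cv2,pickle
s=r.read_state();c=vision.camera("wrist");print(s["ee_pos"],s["eef_rot"],s["time"],s["joint_positions"])
pickle.dump((s,c),open("w2.pkl","wb"))
im=cv2.resize(c["color"][40:300,100:447,::-1],None,fx=2.3,fy=2.3,interpolation=cv2.INTER_CUBIC)
cv2.imwrite("pics/w2.png",im)
```

```text
[0.55108276 0.1892008  0.26057431] [ 7.25711340e-01  6.87999108e-01 -2.10219496e-04  4.83398291e-04] 2.7 [ 0.2149444   0.31453787 -0.77367598  1.5000939   0.2216041   1.41683448
 -0.62153165]
```

View pics/w2.png

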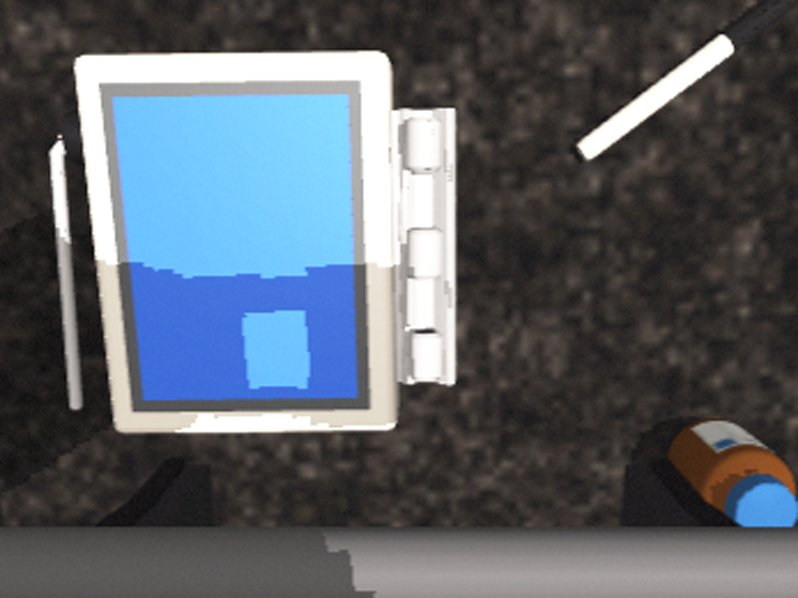

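The three fixed knuckles are at about (424,144), (426,252) and (428,356) in 2.3x crop pixels, and the bottle's cap is at (765,500). I'll take a tighter, contrast-stretched crop for accuracy.

Run:
```python
import pickle,cv2,numpy as np
s,c=pickle.load(open("w2.pkl","rb"))
im=c["color"][80:215,262:307,::-1].astype(float)
im=np.clip((im-120)*255/135,0,255).astype(np.uint8)
g=cv2.resize(im[:70],None,fx=8,fy=8,interpolation=cv2.INTER_CUBIC);h=cv2.resize(im[65:],None,fx=8,fy=8,interpolation=cv2.INTER_CUBIC)
for a in (g,h):
    for i in range(0,a.shape[0],80): cv2.line(a,(0,i),(8,i),(0,0,255),1)
    for i in range(0,a.shape[1],80): cv2.line(a,(i,0),(i,8),(0,0,255),1)
cv2.imwrite("pics/w2z.png",np.hstack([g,np.zeros((560,40,3),np.uint8),h]))
```

```text
(no output)
```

View pics/w2z.png

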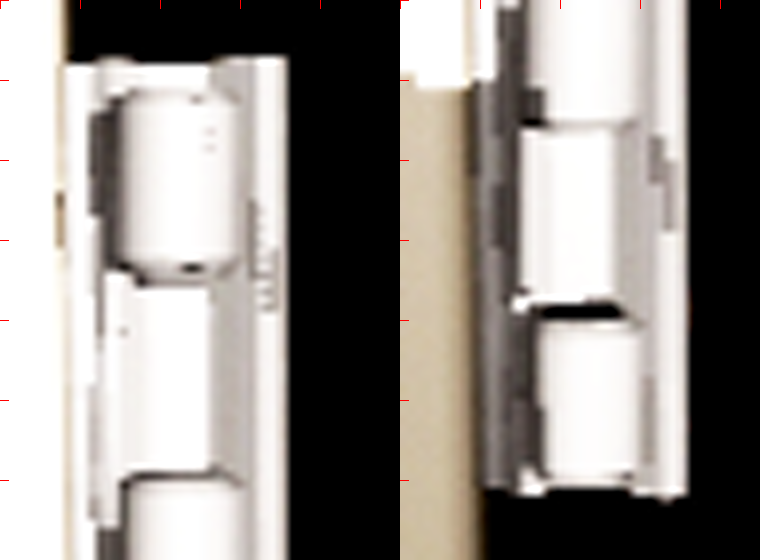

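Run:
```python
from h import *
s,c=pickle.load(open("w2.pkl","rb"));w=wristcam(s,c)
k=lambda X:(X+.5)/8-.5
# per knuckle: centre y, colmin,colmax, rowmin,rowmax
O=[(.046,262+k(121),262+k(242),80+k(90),80+k(277)),(0,262+k(127),262+k(242),80+k(474),145+k(128)),(-.046,262+k(137),262+k(241),145+k(321),145+k(480))]
t=np.linspace(0,2*np.pi,73)
def F(p):
    o=[]
    for y0,a,b,e,f in O:
        mid=proj(w,world(p,np.c_[.008*np.cos(t),0*t+y0,.05+.008*np.sin(t)]))
        A=[]
        for y in (-.011,.011):A.append(proj(w,world(p,np.c_[.0065*np.cos(t),0*t+y0+y,.05+.0065*np.sin(t)])))
        A=np.vstack(A)
        o+=[.5*(mid[:,0].min()-a),mid[:,0].max()-b,A[:,1].min()-e,A[:,1].max()-f]
    return np.array(o)
q=least_squares(F,[.554,.223,-.04],loss="soft_l1");print("hinge",q.x);print(F(q.x).reshape(3,4).round(2))
print("saddle right edge yaw", [back(w,[x,y],.045)[0].round(4).tolist() for x,y in((262+k(288),80+k(70)),(262+k(288),145+k(480)))])
print("viewer right edge",[back(w,[x,y],.045)[0].round(4).tolist() for x,y in((100+391/2.3,40+70/2.3),(100+397/2.3,40+410/2.3))])
print("viewer ends",[back(w,[x,y],.045)[0].round(4).tolist() for x,y in((100+235/2.3,40+53/2.3),(100+255/2.3,40+431/2.3))])
s2=s["eef_rot"];print("tool yaw deg",2*np.degrees(np.arctan2(s2[1],s2[0]))-90)
print("bottle cap",back(w,[100+765/2.3,40+500/2.3],.078))
```

```text
hinge [ 0.55386862  0.22159313 -0.04513826]
[[-0.49  0.24 -0.46  0.07]
 [-0.6   0.25 -0.33  1.1 ]
 [-0.97  0.37 -1.86  1.55]]
saddle right edge yaw [[0.5701, 0.2804, 0.045], [0.5652, 0.1627, 0.045]]
viewer right edge [[0.544, 0.2983, 0.045], [0.5378, 0.1489, 0.045]]
viewer ends [[0.479, 0.3085, 0.045], [0.4702, 0.1421, 0.045]]
tool yaw deg -3.056127060073436
bottle cap [[0.69808757 0.10888054 0.078     ]]
```

>>> drive_tool --series '[[[-1.07,-5.38,0],-1.3],[[-1.07,-5.38,0],-1.3],[[-1.07,-5.38,0],-1.3],[[-1.07,-5.38,0],-1.3],[[-1.07,-5.38,0],-1.3],[[-1.07,-5.38,0],-1.3],[[-1.07,-5.38,0],-1.3],[[0,0,-2.0],0],[[0,0,-2.0],0],[[0,0,0],0]]'

```text
time: 4.0
ee_pos: [0.4744, -0.1859, 0.2197]
eef_rot: [0.778, 0.629, -0.001, -0.001]
ft_force: [-0.1, -0.9, 0.7]
width: 0.087
grip_force: 0.0
```

Run:
```python
from bench import r
import numpy as np
s=r.read_state();e=s["eef_rot"];print(s["ee_pos"],2*np.degrees(np.arctan2(e[1],e[0]))-90,e,s["time"])
```

```text
[ 0.47435149 -0.18592542  0.21972092] -12.072257376687162 [ 7.77542250e-01  6.28829914e-01 -5.74418896e-04 -8.11733302e-04] 4.0
```

>>> drive_tool --series '[[[0.2,-0.15,-2.0],-0.1],[[0,0,-2.0],0],[[0,0,-2.0],0],[[0,0,-1.5],0],[[0,0,-1.0],0],[[0,0,-0.5],0],[[0,0,0],0],[[0,0,0],0],[[0,0,0],0],[[0,0,0],0]]'

```text
time: 5.25
ee_pos: [0.4778, -0.1868, 0.1308]
eef_rot: [0.778, 0.629, 0.0, 0.0]
ft_force: [-0.4, 0.2, 0.2]
width: 0.0868
grip_force: 0.0
```

>>> drive_tool --series '[[[0,0,0],0],[[0,0,0],0],[[0,0,0],0],[[0,0,0],0],[[0,0,0],0],[[0,0,0],0],[[0,0,0],0],[[0,0,0],0],[[0,0,0],0],[[0,0,0],0]]' --hand 1 --newtons 30

```text
time: 6.5
ee_pos: [0.4779, -0.1868, 0.1306]
eef_rot: [0.778, 0.629, 0.0, 0.0]
ft_force: [2.1, -0.5, -1.6]
width: 0.0079
grip_force: 30.0
```

>>> drive_tool --series '[[[0,0,0.5],0],[[0,0,1.0],0],[[0,0,1.5],0],[[0,0,1.5],0],[[0,0,1.5],0],[[0,0,1.5],0],[[0,0,1.5],0],[[0,0,1.5],0],[[0,0,1.5],0],[[0,0,1.5],0]]'

```text
time: 7.75
ee_pos: [0.4776, -0.1867, 0.2665]
eef_rot: [0.778, 0.629, -0.0, -0.0]
ft_force: [-0.7, -0.2, -2.4]
width: 0.0074
grip_force: 30.0
```

>>> drive_tool --series '[[[0,0,1.0],0],[[0,0,0.5],0],[[0,0,0],0],[[0,0,0],0],[[0,0,0],0],[[0,0,0],0],[[0,0,0],0],[[0,0,0],0],[[0,0,0],0],[[0,0,0],0]]'

```text
time: 9.0
ee_pos: [0.4776, -0.1867, 0.2806]
eef_rot: [0.778, 0.629, 0.0, 0.0]
ft_force: [0.3, 0.0, -3.1]
width: 0.008
grip_force: 30.0
```

Run:
```python
from bench import r, vision
import cv2,pickle,numpy as np
s=r.read_state();e=s["eef_rot"];print(s["ee_pos"],2*np.degrees(np.arctan2(e[1],e[0]))-90,e,s["time"],s["ft_force"],s["grip_force"])
d={n:vision.camera(n) for n in("scene","side","wrist")}
pickle.dump((s,d),open("c3.pkl","wb"))
f=lambda n,x,y,w,h:cv2.resize(d[n]["color"][y:y+h,x:x+w,::-1],(400,400*h//w),interpolation=cv2.INTER_CUBIC)
cv2.imwrite("pics/c3.png",np.vstack([np.hstack([f("scene",270,60,160,120),f("side",220,60,160,120)]),np.hstack([f("wrist",200,80,160,120),f("wrist",0,0,560,420)])]))
```

```text
[ 0.47759995 -0.1867399   0.28057543] -12.066963581285833 [7.77513583e-01 6.28866145e-01 1.90286234e-05 2.13393079e-05] 9.0 [ 0.31137813  0.02356478 -3.13802994] 29.997000386947548
```

View pics/c3.png

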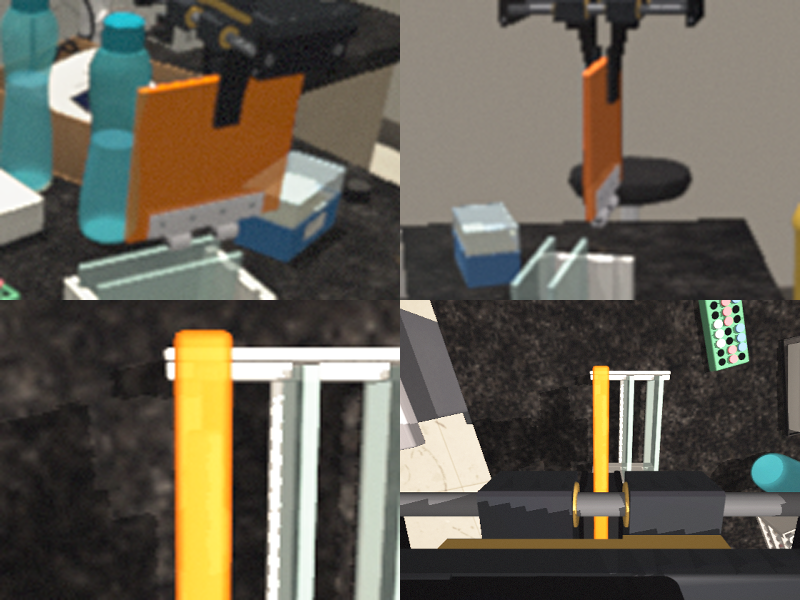

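The scene and side views show the cover hanging upright in the grip, clear of the rack with both glass plates still in place. In the wrist view its far end is at about row 92, columns 270–293.

Run:
```python
from h import *
s,d=pickle.load(open("c3.pkl","rb"));c=d["wrist"];w=wristcam(s,c)
im=c["color"].astype(int);m=(im[:,:,0]>180)&(im[:,:,1]>80)&(im[:,:,2]<110);m[:,:255]=0;m[:,310:]=0;m[:85]=0;m[220:]=0
rows=[(v,*np.where(m[v])[0][[0,-1]]) for v in range(420) if m[v].any()];print(rows[0],rows[2],rows[40],rows[-1])
z=s["ee_pos"][2]+.0294
R=np.array([q for q in rows if rows[0][0]+5<q[0]<200]);P=back(w,np.c_[(R[:,1]+R[:,2])/2,R[:,0]],z)
k=np.polyfit(P[:,1],P[:,0],1);yaw=-np.arctan(k[0]);print("yaw deg",np.degrees(yaw))
top=back(w,[281.3,rows[0][0]-.5],z)[0];top[0]=np.polyval(k,top[1])
cen=top-.075*np.array([-np.sin(yaw),np.cos(yaw),0]);print("cen",cen,"rel",cen-s["ee_pos"])
dx=cen-s["ee_pos"];a=np.radians(-12.07);print("tool-aligned: n",dx[0]*np.cos(a)+dx[1]*np.sin(a),"t",-dx[0]*np.sin(a)+dx[1]*np.cos(a))
```

```text
(92, np.int64(272), np.int64(289)) (94, np.int64(270), np.int64(292)) (132, np.int64(270), np.int64(292)) (219, np.int64(271), np.int64(291))
yaw deg -12.108667380405699
cen [ 0.47579597 -0.18681223  0.30997543] rel [-1.80397655e-03 -7.23337778e-05  2.94000000e-02]
tool-aligned: n -0.0017489703198266182 t -0.00044795803052629247
```

>>> drive_tool --series '[[[0.4,2.17,0],0.6],[[0.82,4.3,0],1],[[0.82,4.3,0],1],[[0.82,4.3,0],1],[[0.82,4.3,0],1],[[0.82,4.3,0],1],[[0.82,4.3,0],1],[[0.82,4.3,0],1],[[0.82,4.3,0],1],[[0.82,4.3,0],1]]'

```text
time: 10.4
ee_pos: [0.555, 0.2246, 0.2808]
eef_rot: [0.722, 0.692, 0.0, -0.0]
ft_force: [0.1, -0.1, -1.6]
width: 0.0078
grip_force: 30.0
```

>>> drive_tool --series '[[[0.4,2.17,0],0],[[0,0,-1.5],0],[[0,0,-1.5],0],[[0,0,-1.5],0],[[0,0,-1.0],0],[[0,0,-0.5],0],[[0,0,0],0],[[0,0,0],0],[[0,0,0],0],[[0,0,0],0]]'

```text
time: 11.65
ee_pos: [0.5595, 0.2437, 0.2208]
eef_rot: [0.722, 0.692, 0.0, 0.0]
ft_force: [1.2, 0.8, -2.1]
width: 0.0078
grip_force: 30.0
```

Run:
```python
from bench import r, vision
import cv2,pickle,numpy as np
s=r.read_state();e=s["eef_rot"];print(s["ee_pos"],2*np.degrees(np.arctan2(e[1],e[0]))-90,e,s["time"],s["ft_force"],s["grip_force"])
d={n:vision.camera(n) for n in("scene","side","wrist")}
pickle.dump((s,d),open("c4.pkl","wb"))
```

```text
[0.5595003  0.24374639 0.22081857] -2.4641161861988365 [7.22147364e-01 6.91739209e-01 1.99618531e-04 1.01013852e-04] 11.65 [ 1.16233632  0.79522586 -2.0906837 ] 29.964897841646234
```

>>> drive_tool --series '[[[-0.21,-1.1,0],0],[[-0.2,-1.07,0],0],[[0,0,-1.0],0],[[0,0,-1.0],0],[[0,0,-0.5],0],[[0,0,0],0],[[0,0,0],0],[[0,0,0],0],[[0,0,0],0],[[0,0,0],0]]'

```text
time: 13.05
ee_pos: [0.5554, 0.222, 0.1957]
eef_rot: [0.722, 0.692, 0.0, 0.0]
ft_force: [-0.5, -0.5, -2.5]
width: 0.0075
grip_force: 30.0
```

Run:
```python
from bench import r, vision
import cv2,pickle,numpy as np
s=r.read_state();e=s["eef_rot"];print(s["ee_pos"],2*np.degrees(np.arctan2(e[1],e[0]))-90,s["time"],s["ft_force"],s["grip_force"])
d={n:vision.camera(n) for n in("scene","side")}
pickle.dump((s,d),open("c4.pkl","wb"))
f=lambda n,x,y,w,h:cv2.resize(d[n]["color"][y:y+h,x:x+w,::-1],(400,500),interpolation=cv2.INTER_CUBIC)
cv2.imwrite("pics/c4.png",np.hstack([f("scene",115,200,80,100),f("side",220,235,80,100)]))
```

```text
[0.55536453 0.22198194 0.19566491] -2.471591090619654 13.05 [-0.47547391 -0.46931918 -2.4588925 ] 29.97020428552787
```

View pics/c4.png

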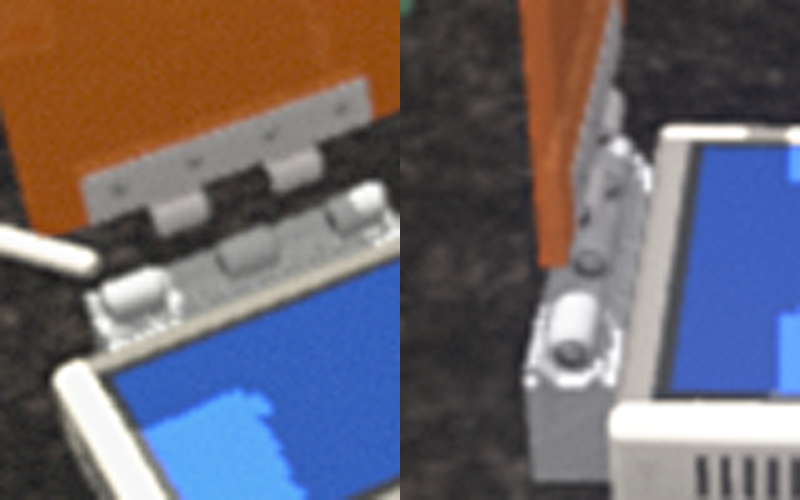

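The cover's knuckles, at (180,214) and (296,170) in the 5x scene crop, hang above the gaps between the fixed ones at (137,293), (247,252) and (358,208). I'll compare that with the model's prediction.

Run:
```python
from h import *
s,d=pickle.load(open("c4.pkl","rb"));sc=d["scene"];si=d["side"]
k=lambda P,o:(np.array(P)+.5)/5-.5+o
a=-2.47*np.pi/180
cz=s["ee_pos"][2]-.1106
C=world([.5554,.222-.00045,a],[(0,.023,cz),(0,-.023,cz)]);V=world([.5554,.2216,a],[(0,.046,.05),(0,0,.05),(0,-.046,.05)])
print("cover res",k([(180,214),(296,170)],[115,200])-proj(sc,C));print("viewer res",k([(137,293),(247,252),(358,208)],[115,200])-proj(sc,V))
# px sensitivity
for D in np.eye(3)*.001: print(proj(sc,V[1:2]+D)-proj(sc,V[1:2]))
print("side viewer K+ ",k([(575-400,325)],[220,235])-proj(si,V[:1]), "side K+ outer end face",k([(573-400,350)],[220,235])-proj(si,world([.5554,.2216,a],[(0,.057,.05)])))
print("side cover +end face",k([(590-400,262)],[220,235])-proj(si,world([.5554,.22155,a],[(0,.033,cz)])))
```

```text
cover res [[0.33089463 2.07976138]
 [0.69308055 1.74476991]]
viewer res [[ 0.52116086 -0.35160079]
 [-0.24946957  0.25745292]
 [ 0.27507546 -0.15717332]]
[[-0.22196411 -0.28111519]]
[[-0.47395281  0.19920476]]
[[-0.06795268 -0.38125138]]
side viewer K+  [[-0.23903234 -0.34577645]] side K+ outer end face [[0.29690911 0.17564161]]
side cover +end face [[ 2.98941684 10.61936641]]
```

Run:
```python
from h import *
s,d=pickle.load(open("c4.pkl","rb"));sc=d["scene"];si=d["side"]
k=lambda P,o:(np.array(P)+.5)/5-.5+o
a=-2.47*np.pi/180;cz=s["ee_pos"][2]-.1106
p=[.5554,.22155,a]
def sh(n,cam,L,obs,o,off): print(n,"pred",((proj(cam,world(p,L))-o+.5)*5-.5+[off,0]).round(0).tolist(),"obs",obs)
sh("panel low corner scene",sc,[(-.004,.075,cz+.01)],(38,232),[115,200],0)
sh("leaf lo L/R (z8..10)",sc,[(-.0048,.056,cz+.008),(-.0048,-.056,cz+.008),(-.0048,.056,cz+.01),(-.0048,-.056,cz+.01)],[(92,222),(372,118)],[115,200],0)
sh("leaf hi",sc,[(-.0048,.056,cz+.03),(-.0048,-.056,cz+.03)],[(80,180),(365,78)],[115,200],0)
sh("panel low corner side",si,[(-.004,.075,cz+.01),(.004,.075,cz+.01)],[(568,265),(540,265)],[220,235],400)
t=np.linspace(0,2*np.pi,60)
for y in(.023,-.023):
  q=proj(sc,world(p,np.vstack([np.c_[.008*np.cos(t),0*t+y+e,cz+.008*np.sin(t)] for e in(-.01,.01)])));q=(q-[115,200]+.5)*5-.5
  print("knuckle bbox",q.min(0).round(),q.max(0).round())
```

```text
panel low corner scene pred [[40.0, 240.0]] obs (38, 232)
leaf lo L/R (z8..10) pred [[93.0, 226.0], [374.0, 123.0], [93.0, 222.0], [374.0, 119.0]] obs [(92, 222), (372, 118)]
leaf hi pred [[83.0, 180.0], [369.0, 78.0]] obs [(80, 180), (365, 78)]
panel low corner side pred [[568.0, 263.0], [540.0, 263.0]] obs [(568, 265), (540, 265)]
knuckle bbox [144. 174.] [212. 233.]
knuckle bbox [259. 133.] [326. 190.]
```

The model matches the pictures to within about 1 mm, so I'm lowering gently.

>>> drive_tool --series '[[[0,0,-0.5],0],[[0,0,-0.5],0],[[0,0,-0.5],0],[[0,0,-0.4],0],[[0,0,-0.3],0],[[0,0,-0.2],0],[[0,0,-0.2],0],[[0,0,-0.2],0],[[0,0,0],0],[[0,0,0],0]]'

```text
time: 14.4
ee_pos: [0.5554, 0.222, 0.1677]
eef_rot: [0.722, 0.692, 0.0, 0.0]
ft_force: [0.2, -1.2, -2.3]
width: 0.0077
grip_force: 30.0
```

>>> drive_tool --series '[[[0,0,-0.1],0],[[0,0,-0.1],0],[[0,0,-0.1],0],[[0,0,-0.1],0],[[0,0,-0.1],0],[[0,0,0],0],[[0,0,0],0],[[0,0,0],0],[[0,0,0],0],[[0,0,0],0]]'

```text
time: 15.65
ee_pos: [0.5553, 0.222, 0.1626]
eef_rot: [0.722, 0.692, 0.0, 0.0]
ft_force: [0.1, -0.1, -2.3]
width: 0.0082
grip_force: 30.0
```

>>> drive_tool --series '[[[0,0,-0.1],0],[[0,0,0],0],[[0,0,-0.1],0],[[0,0,0],0],[[0,0,-0.05],0],[[0,0,0],0],[[0,0,-0.05],0],[[0,0,0],0],[[0,0,0],0],[[0,0,0],0]]'

```text
time: 16.9
ee_pos: [0.5557, 0.2221, 0.1603]
eef_rot: [0.722, 0.692, 0.0, 0.0]
ft_force: [-0.5, -0.6, 5.4]
width: 0.0078
grip_force: 30.0
```

Run:
```python
from bench import r, vision
import cv2,numpy as np
d={n:vision.camera(n) for n in("scene","side")};s=r.read_state();print(s["ee_pos"],s["ft_force"],s["torque"],s["grip_force"])
f=lambda n,x,y,w,h:cv2.resize(d[n]["color"][y:y+h,x:x+w,::-1],(400,500),interpolation=cv2.INTER_CUBIC)
cv2.imwrite("pics/c5.png",np.hstack([f("scene",115,200,80,100),f("side",220,235,80,100)]))
```

```text
[0.55569714 0.22206421 0.1603009 ] [-0.01921527 -0.84059596  5.78299855] [-0.21959869  0.04547223  0.01997957] 29.990338016177702
```

View pics/c5.png

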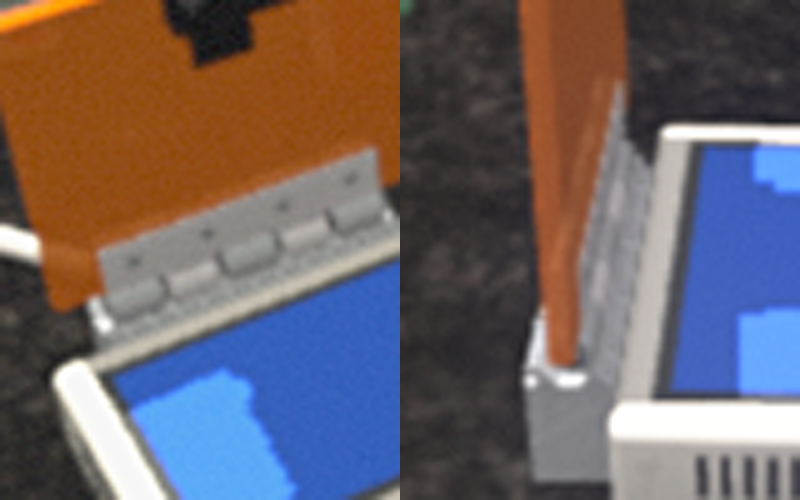

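All five knuckles, from (135,297) to (358,215) in the scene crop, now form one line. The cover stands upright and the contact force is light, so I'm handing in.

```bash
python3 -c "
from bench import r
print(r.close_job())"
```

```text
the job is handed in; nothing more can be done
None
```

The cover is seated in the viewer's hinge with all five knuckles in line in the last pictures, and the gripper is holding it upright and still at 30 N; I handed the job in at about 17 s, but it returned no verdict.

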